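# Seat two engraved blocks and hold the spring clamp arm wound to its stop

## Task

Press both engraved blocks down into their pockets until each is fully home, flush with the top of the steel bed. Then swing the spring-loaded clamp arm by its upright post across over the blocks until it comes against its stop pin, and finish while still holding it there with the gripper: the spring throws it back if you let go. Leave the loose things lying around and on the bed where they are.

Things in the scene. Friction and masses are not known exactly. Their poses are not given: they have to be found in the camera images.
- bed: Dark steel clamping bed bolted to the bench (does not move): a slab 100 (x) x 215 (y) x 34 mm high, with two block pockets and the clamp arm. Origin: on the bench top, under the bed: the slab spans x -50..50 and y -100..115 mm in this frame. z up. It stands at various places and yaws (within about 0.4 rad). A steel stop pin (8 mm across, top 56 mm above the bench) stands at x 15.5, y -58 mm.
- pivot (a point): Point on the vertical pivot axis of the clamp arm, at the bed's top face (34 mm above the bench); at x 0, y 85 mm in the bed's frame. The pivot hub is 32 mm across; its screw tops out 72 mm above the bench. The arm is a flat bar 22 mm wide, 8 mm thick, its top 56 mm above the bench, reaching 150 mm from the pivot; at rest it sticks out over the bed's -x edge, towards the robot.
- clamp_arm (a joint): Angle of the clamp arm about its vertical pivot, rad: 0 = at rest, grows counter-clockwise seen from above, 1.25 = against the stop pin, where the arm points along the bed's -y, over both blocks. Its heading in the bed's frame is 3.462 rad (from +x, counter-clockwise) plus this value. A spring drives it back to 0: 0.22 N m at rest rising evenly to 0.79 N m at the stop (2 N to 6.6 N at the post).
- post_top (a point): Top centre of the clamp arm's upright round post, the handle: 16 mm diameter, 50 mm tall, standing on the bar 120 mm from the pivot axis; its top is 106 mm above the bench. It can be gripped from above or pushed from the side.
- block_a (a joint): How far block A stands proud of its seat, m: 0 = fully home, its face flush with the bed top; starts at 0.005 to 0.010. It slides straight down in its pocket with about 6 N of friction and stays where it is left. At 0 it rests on a rigid floor.
- block_a_top (a point): Centre of the top face of block A, the block nearer the pivot: wood with a metal face with dots, 50 (x) x 44 (y) x 26 mm, at x 0, y 32 mm in the bed's frame. 34 mm above the bench when fully home.
- block_b (a joint): The same for block B, m: 0 = fully home and flush, starts at 0.005 to 0.010, about 6 N of friction.
- block_b_top (a point): Centre of the top face of block B, the block farther from the pivot: as block A, but with bars on its face; at x 0, y -22 mm in the bed's frame. 34 mm above the bench when fully home.
- gauge: Loose brass gauge block 18 x 18 x 25 mm standing on the bed's -y end, not to be moved. Origin: centre of its underside.
- spare_plate: Loose steel plate 70 x 50 x 6 mm lying on the bench in front of the bed, not to be moved. Origin: centre of its underside.
- driver: Loose screwdriver, 170 mm, lying behind the bed, not to be moved. Origin: at the bench, under its middle.
- ink_jar: Loose jar, 64 mm across, 75 mm high, to the left, not to be moved. Origin: centre of its underside.
- tin: Loose metal can, 72 mm across, 90 mm high, to the left, not to be moved. Origin: centre of its underside.
- hammer: Loose hammer, 240 mm, lying to the right, not to be moved. Origin: at the bench, under its middle.
- wood_letter: Loose wooden block 55 x 40 x 23 mm, to the right, not to be moved. Origin: centre of its underside.

How it is judged:
By the outcome, as a careful person would: the job done as asked, in the order asked, and still so for the second after the job is handed in, while the arm keeps its last pose, push and grip.
It also fails if it takes over 51 s, if anything falls off the work surface, if the arm or the gripper's body presses on something with over 40 N, if the wrist force passes 120 N, or if a joint passes its speed limit or range.

## Robot

A 6-joint arm with a two-finger parallel gripper is mounted at the origin on the work surface. World frame = base frame: x ahead of the robot, y to its left, z up, the work surface at z = 0. Lengths are in mm, angles in rad, forces in N, time in s.
With the tool pointing down it reaches from about 350 to 875 mm from the base axis. Payload 4.2 kg.
Tool frame: the origin (TCP) lies at the very end of the fingers, on their centre line; the grasp point (between the pads) lies 19 mm behind it; z points along the fingers, y is the line along which they close (so a half turn about z gives the same grasp; the last joint's range is limited). The gripper opens to 85 mm and grips with 20 to 120 N. Pads are 22 mm wide; open, the fingers measure 114 mm over their backs; the gripper's body (76 mm by 85 mm) begins 54 mm behind the grasp point. The pads swing forward as they close: fully open they stand 13 mm farther back than shut.
Start: joints at [-0.976, 0.385, 0.008, 0, -1.194, -0.259], TCP at [205.968, -590.065, 231.312] pointing down, gripper open.
Joint ranges: [-3.14, 3.14], [-1.21, 2.06], [-1.07, 1.41], [-3.16, 2.05], [-2.99, -0.16], [-3.1, 3.1]. Speed limits (rad/s): [2.79, 2.79, 3.14, 3.14, 3.14, 3.14].

## Interface

Orientations are given as a unit quaternion [x, y, z, w].
In Python, from bench import arm gives the robot as it stands.
- The arm moves only by the tool servo_tool, never from a script. Its argument "rows" is a list that holds one entry, the list of rows, each a list of 7 numbers: the finger opening in mm, from 0 to 85.4, then the shift along the tool's x, y, z in mm, then the turn, a rotation vector about the tool's x, y, z in rad. A call has 1 to 10 rows; each row is the pose to reach, as a shift and turn from the pose commanded when the call began, along the tool's axes at that moment; what a row does not reach only later rows make up. A row lasts 1/8 s, in which the tool goes at most 62.5 mm and 10.7 degrees, less where a joint would pass 70% of its speed; a pose out of reach is approached as far as the arm can. A call with a gripper value outside its range is refused whole. The fingers move at their own pace and stop on an object; the grip force is fixed at half the most. Time passes only in rows, so rows that repeat a pose let the fingers close. It gives the time, the measured TCP pose, the force, the opening and the grip force at its end, in the units of the state.
- arm.read_state(): the state, without advancing time (a new reading comes with each control period).
- arm.get_image(name): name is "scene" or "top" or "wrist"; returns the picture (384x512x3 uint8, red, green, blue); there is no depth.
- arm.camera_params(name): a dict with "intrinsics" (3x3 intrinsics, pixels), "D" ([k1, k2, p1, p2, k3] as OpenCV has them; the pictures are not rectified), "R" (3x3) and "t" (3): a world point X has camera coordinates R X + t. Camera axes: x right, y down, z forward; pixel columns grow to the right and rows downward; lengths in mm; the calibration is good to about 2 mm. A picture is of the moment at which its call begins: read the wrist's pose just before it. camera_params takes no time and is no camera call; for the wrist camera it gives the pose at the moment of the call.
- arm.job_done(): hands the job in; it is judged then, once.
The state is a dict: "clock": time; "joints": joint angles; "joint_vel": joint speeds; "joint_efforts": joint torques, N m; "position": TCP position; "ee_rot": TCP orientation; "contact_force": force on the tool from outside, world axes, zero at the start; "wrist_torque": the same for the moment, N m; "gripper_width": finger opening in mm; "grasp_force": force on a finger pad.
Only numpy, scipy, OpenCV 4.12 (cv2) and the standard library are available. Lean on these libraries where they do the work, as an engineer would, in place of code of your own. Each camera call takes 0.05 s, during which the arm holds its last target. There are 200 camera calls.

## Working session

There is one attempt and no reset: what is moved stays moved. The work goes in short steps, Python scripts to look and compute and a tool call to move; the robot and the scene stay as the last step left them, time stands still between calls to the robot, and variables do not carry over. Pictures are saved under pics/ and viewed, at most 10 in all, crops included, and the job is handed in when it is done.

Besides the shell and the picture viewer there is one more tool, called after ">>>" as name(argument=value, ...), one argument or row to a line, values as JSON. servo_tool: Moves the arm, as the interface text tells. Its arguments: {"type":"object","properties":{"rows":{"type":"array"}},"required":["rows"]}

```bash
mkdir -p pics; python3 - <<'E'
from bench import arm
import cv2
s=arm.read_state();print(s)
for n in("scene","top"):
    cv2.imwrite(f"pics/{n}0.png",arm.get_image(n)[:,:,::-1])
    p=arm.camera_params(n);print(n,p)
E
```

```text
{'clock': 0.0, 'joints': array([-9.76389760e-01,  3.85577005e-01,  6.66071939e-03, -4.86802720e-04,
       -1.19397814e+00, -2.58602115e-01]), 'joint_vel': array([ 0.00189164, -0.0002536 ,  0.00176096,  0.00084356,  0.00159791,
       -0.00010661]), 'joint_efforts': array([-9.93564172e-04, -3.92292202e+01,  1.88395000e+01,  4.18604672e+00,
       -4.76466928e-03, -1.83275603e-06]), 'position': array([ 205.79276325, -589.55441807,  230.22468697]), 'ee_rot': array([-1.67025809e-01,  9.85951940e-01,  1.04866190e-03, -2.28017974e-04]), 'contact_force': array([ 0.03688726, -0.50473904, -0.35442232]), 'wrist_torque': array([0.02890343, 0.05619385, 0.02562293]), 'grasp_force': 0.0, 'gripper_width': 84.93352962337498}
scene {'intrinsics': array([[393.05014742,   0.        , 254.63839559],
       [  0.        , 393.05014742, 192.58276366],
       [  0.        ,   0.        ,   1.        ]]), 'D': array([-0.0226295,  0.       ,  0.       ,  0.       ,  0.       ]), 'R': array([[-0.5989834 ,  0.80053374, -0.01909483],
       [ 0.57097996,  0.41026271, -0.71110224],
       [-0.56142744, -0.43684121, -0.70282927]]), 't': array([ 369.08059927, -266.7969728 , 1327.01660538])}
top {'intrinsics': array([[477.69574678,   0.        , 252.47943045],
       [  0.        , 477.69574678, 194.53953393],
       [  0.        ,   0.        ,   1.        ]]), 'D': array([-0.18717107,  0.        ,  0.        ,  0.        ,  0.        ]), 'R': array([[-0.0086611 , -0.99971494,  0.02224919],
       [-0.9910003 ,  0.0056091 , -0.13374211],
       [ 0.13357918, -0.0232073 , -0.99076638]]), 't': array([ -27.48807608,  587.71174948, 1481.87103637])}
```

View pics/top0.png

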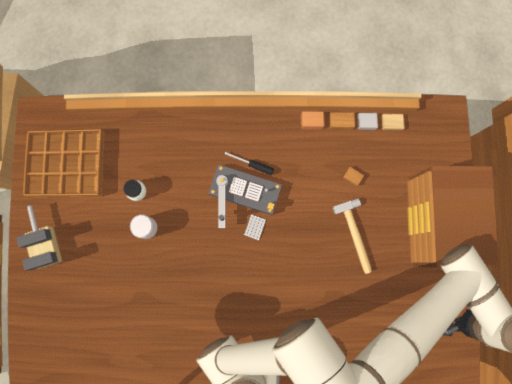

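View pics/scene0.png

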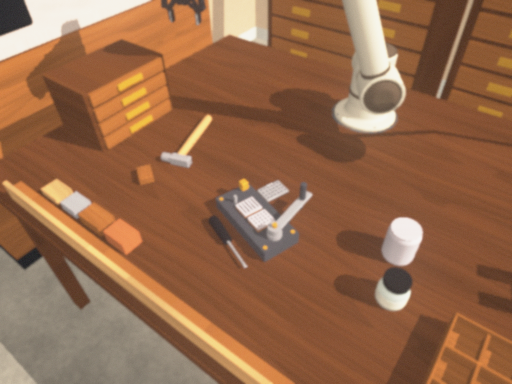

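The top view shows the bed centred near (246,190), the arm hub near (222,181) with the post near (222,214), and the blocks at (237,187) and (255,192). The plate is at (255,227) and the gauge near (270,207). I'll zoom in next.

```bash
cat > h.py <<'E'
import numpy as np,cv2
from bench import arm
def ray(p,uv,z):
    K,D,R,t=[np.array(p[k],float) for k in("intrinsics","D","R","t")]
    n=cv2.undistortPoints(np.array([[uv]],float),K,D)[0,0]
    d=R.T@np.array([n[0],n[1],1]);c=-R.T@t
    return c+d*(z-c[2])/d[2]
def proj(p,X):
    K,D,R,t=[np.array(p[k],float) for k in("intrinsics","D","R","t")]
    return cv2.projectPoints(np.array(X,float).reshape(-1,3),cv2.Rodrigues(R)[0],t,K,D)[0][:,0]
E
python3 - <<'E'
import cv2
a=cv2.imread('pics/top0.png')[140:240,195:295];b=cv2.imread('pics/scene0.png')[165:265,205:325]
cv2.imwrite('pics/c0.png',cv2.hconcat([cv2.resize(a,(400,400),interpolation=cv2.INTER_CUBIC)[:,:380],cv2.resize(b,(420,350),interpolation=cv2.INTER_CUBIC)[:400].copy() if 0 else cv2.copyMakeBorder(cv2.resize(b,(420,350),interpolation=cv2.INTER_CUBIC),0,50,0,0,0)]))
E
```

```text
(no output)
```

View pics/c0.png

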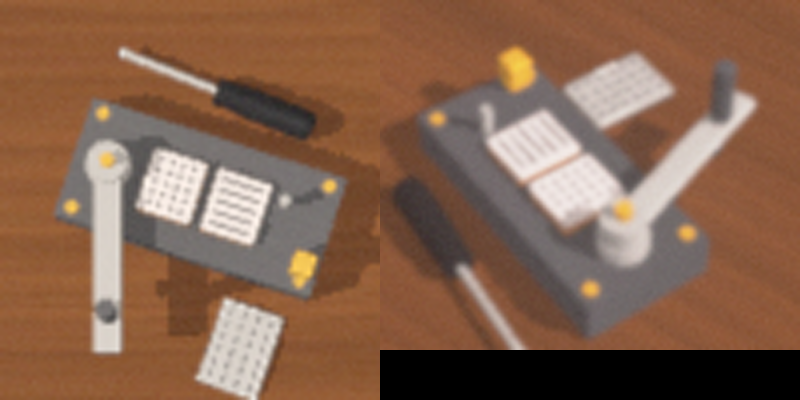

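The left half of the crop (4x) shows bed corners at (92,100), (346,178), (310,298) and (55,216). Block A is at (172,187), block B at (236,207), the screw at (107,160) and the post top at (105,308). The gauge is at (302,267), on the -y, -x corner.

```bash
cat >> h.py <<'E'
def fit(obs):  # obs: list of (cam, uv, bed xyz); -> x,y,yaw
    from scipy.optimize import least_squares
    def W(q,P):
        c,s=np.cos(q[2]),np.sin(q[2]);return np.array([q[0]+c*P[0]-s*P[1],q[1]+s*P[0]+c*P[1],P[2]])
    f=lambda q:np.concatenate([proj(p,W(q,P))[0]-uv for p,uv,P in obs])
    x0=ray(*obs[0][:2],34); r=least_squares(f,[x0[0],x0[1],0],x_scale=[10,10,.1],loss='soft_l1')
    return r.x,r.fun.reshape(-1,2)
E
python3 - <<'E'
from h import *
t=arm.camera_params("top");s=arm.camera_params("scene")
o=[]
# corner map: pivot end (+y) is left in top picture; -x nearer robot = lower
for u,P in [((92,100),(50,115,34)),((346,178),(50,-100,34)),((310,298),(-50,-100,34)),((55,216),(-50,115,34)),((172,187),(0,32,41)),((236,207),(0,-22,41)),((107,160),(0,85,72))]:
    o.append((t,np.array(u)/4-.5*.75+[195,140],P))
n=len(o)
for u,P in [((420,115),(50,-100,34)),((590,337),(50,115,34)),((708,243),(-50,115,34)),((625,209),(0,85,72))]:
    o.append((s,(np.array(u)-[380,0])/3.5-.36+[205,165],P))
for oo in(o[:n],o[n:],o):
    q,r=fit(oo);print(q.round(3));print(r.round(1).tolist())
print('post',ray(t,np.array((105,306))/4-.4+[195,140],106),ray(s,np.array((726-380,67))/3.5-.4+[205,165],106))
c,sn=np.cos(q[2]),np.sin(q[2])
def W(x,y):return np.round([q[0]+c*x-sn*y,q[1]+sn*x+c*y],1)
print('A',W(0,32),'B',W(0,-22),'piv',W(0,85),'pin',W(15.5,-58))
for a in(0,1.25):print('post',a,W(120*np.cos(3.462+a),85+120*np.sin(3.462+a)))
print('gauge',ray(t,np.array((303,265))/4-.4+[195,140],50))
E
```

```text
[ 6.0409e+02 -1.4579e+01 -3.1200e-01]
[[0.1, -0.2], [0.3, 0.2], [0.2, -0.2], [-0.3, 0.1], [-0.1, -0.0], [0.0, 0.0], [-0.1, 0.2]]
[ 6.05916e+02 -9.00000e+00 -3.35000e-01]
[[-0.1, 0.6], [-0.5, -6.8], [0.8, 0.1], [-0.1, 0.6]]
[ 6.04412e+02 -1.27850e+01 -3.19000e-01]
[[-0.3, -0.5], [-0.2, 0.3], [-0.6, -0.2], [-0.9, -0.3], [-0.7, -0.2], [-0.5, -0.0], [-0.6, -0.1], [-1.2, 0.0], [-0.6, -8.2], [0.2, -1.6], [-0.6, -0.9]]
post [513.27852358  66.16171216 106.        ] [512.28738631  69.82150972 106.        ]
A [614.4  17.6] B [597.5 -33.7] piv [631.   67.9] pin [601.  -72.7]
post 0 [511.   67.7]
post 1.25 [593.4 -46. ]
gauge [549.76752581 -87.589713    50.        ]
```

>>> servo_tool(
  rows=[
    [[0, -552, 395, 30, 0, 0, 0.335], [0, -552, 395, 30, 0, 0, 0.335], [0, -552, 395, 30, 0, 0, 0.335], [0, -552, 395, 30, 0, 0, 0.335], [0, -552, 395, 30, 0, 0, 0.335], [0, -552, 395, 30, 0, 0, 0.335], [0, -552, 395, 30, 0, 0, 0.335], [0, -552, 395, 30, 0, 0, 0.335], [0, -552, 395, 30, 0, 0, 0.335], [0, -552, 395, 30, 0, 0, 0.335]],
  ],
)

```text
clock: 1.35
position: [564.6, -80.2, 203.5]
ee_rot: [-0.001, 1.0, -0.0, -0.0]
contact_force: [0.7, -0.7, 0.3]
gripper_width: 0.3
grasp_force: 0.0
```

>>> servo_tool(
  rows=[
    [[0, -30, 45, 0, 0, 0, 0], [0, -30, 45, 0, 0, 0, 0], [0, -30, 45, 0, 0, 0, 0]],
  ],
)

```text
clock: 1.72
position: [593.4, -37.0, 203.2]
ee_rot: [-0.001, 1.0, -0.0, -0.001]
contact_force: [-0.4, -0.3, -0.2]
gripper_width: 0.0
grasp_force: 0.0
```

```bash
python3 - <<'E'
from h import *
s=arm.read_state();print(s['position'],s['ee_rot'],s['contact_force'])
p=arm.camera_params("wrist");im=arm.get_image("wrist");cv2.imwrite("pics/w1.png",im[:,:,::-1])
import pickle;pickle.dump(p,open('w1.pkl','wb'))
E
```

```text
[593.36205095 -37.03823869 203.15443719] [-5.55432540e-04  9.99999473e-01 -7.09964951e-05 -8.60919187e-04] [-0.37809387 -0.3098658  -0.17963989]
```

View pics/w1.png

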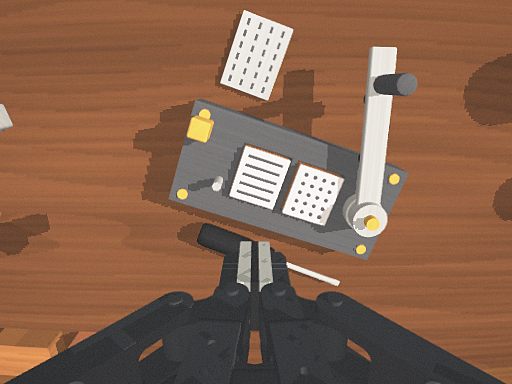

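The wrist view shows block B at (261,177) and block A at (313,194). Bed corners are at (197,98), (407,172), (367,259) and (169,199). The screw is at (372,223) and the post top at (405,84).

```bash
python3 - <<'E'
from h import *;import pickle
p=pickle.load(open('w1.pkl','rb'))
o=[(p,np.array(u,float),P) for u,P in [((261,177),(0,-22,41)),((313,194),(0,32,41)),((197,98),(-50,-100,34)),((407,172),(-50,115,34)),((367,259),(50,115,34)),((169,199),(50,-100,34)),((372,223),(0,85,72))]]
q,r=fit(o);print(q.round(3),r.round(1).tolist())
c,sn=np.cos(q[2]),np.sin(q[2])
def W(x,y):return np.round([q[0]+c*x-sn*y,q[1]+sn*x+c*y],1)
print('A',W(0,32),'B',W(0,-22),'piv',W(0,85))
for a in(0,1.25):print('post',a,W(120*np.cos(3.462+a),85+120*np.sin(3.462+a)))
print('seen post',ray(p,(405,84),106),'A face z?',)
E
```

```text
[ 6.03801e+02 -1.14790e+01 -3.23000e-01] [[-1.2, 0.3], [0.1, 0.7], [-1.4, -0.1], [2.6, -0.1], [0.3, 0.1], [-0.7, -1.4], [1.8, 0.5]]
A [614.   18.9] B [596.8 -32.3] piv [630.8  69.1]
post 0 [510.8  69.5]
post 1.25 [592.6 -44.7]
seen post [511.90863765  66.93110327 106.        ] A face z?
```

>>> servo_tool(
  rows=[
    [[0, -4, 3, 50, 0, 0, 0], [0, -4, 3, 100, 0, 0, 0], [0, -4, 3, 135, 0, 0, 0], [0, -4, 3, 153, 0, 0, 0], [0, -4, 3, 153, 0, 0, 0]],
  ],
)

```text
clock: 2.4
position: [596.3, -35.6, 49.6]
ee_rot: [0.001, 1.0, -0.0, -0.002]
contact_force: [0.1, -0.1, 0.3]
gripper_width: 0.2
grasp_force: 0.0
```

>>> servo_tool(
  rows=[
    [[0, 0, 1, 5, 0, 0, 0], [0, 0, 1, 9, 0, 0, 0], [0, 0, 1, 12, 0, 0, 0], [0, 0, 1, 14, 0, 0, 0], [0, 0, 1, 15, 0, 0, 0], [0, 0, 1, 15, 0, 0, 0]],
  ],
)

```text
clock: 3.15
position: [598.3, -33.1, 36.3]
ee_rot: [-0.001, 1.0, -0.0, 0.0]
contact_force: [-0.8, -0.5, 4.7]
gripper_width: -0.3
grasp_force: 2.4
```

>>> servo_tool(
  rows=[
    [[0, 0, 0, 1, 0, 0, 0], [0, 0, 0, 2, 0, 0, 0], [0, 0, 0, 2.5, 0, 0, 0], [0, 0, 0, 2.5, 0, 0, 0]],
  ],
)

```text
clock: 3.65
position: [598.3, -33.1, 34.1]
ee_rot: [-0.001, 1.0, -0.0, 0.0]
contact_force: [-1.5, -0.4, 7.8]
gripper_width: -0.3
grasp_force: 3.9
```

>>> servo_tool(
  rows=[
    [[0, 0, 0, 1, 0, 0, 0], [0, 0, 0, 1, 0, 0, 0], [0, 0, 0, 2, 0, 0, 0], [0, 0, 0, 2, 0, 0, 0]],
  ],
)

```text
clock: 4.15
position: [598.4, -33.1, 34.0]
ee_rot: [-0.001, 1.0, -0.0, 0.001]
contact_force: [-5.4, 0.4, 17.9]
gripper_width: 0.1
grasp_force: 8.7
```

>>> servo_tool(
  rows=[
    [[0, 0, 0, 1, 0, 0, 0], [0, 0, 0, 1, 0, 0, 0], [0, 0, 0, -19, 0, 0, 0], [0, -16, 50, -19, 0, 0, 0], [0, -16, 50, -19, 0, 0, 0], [0, -16, 50, -12, 0, 0, 0], [0, -16, 50, -8, 0, 0, 0], [0, -16, 50, -5, 0, 0, 0], [0, -16, 50, -4, 0, 0, 0], [0, -16, 50, -4, 0, 0, 0]],
  ],
)

```text
clock: 5.4
position: [613.7, 16.6, 35.3]
ee_rot: [-0.0, 1.0, -0.0, -0.0]
contact_force: [-1.6, 1.6, 3.2]
gripper_width: 0.2
grasp_force: 1.5
```

>>> servo_tool(
  rows=[
    [[0, 0, 0, 1, 0, 0, 0], [0, 0, 0, 2, 0, 0, 0], [0, 0, 0, 3, 0, 0, 0], [0, 0, 0, 4, 0, 0, 0], [0, 0, 0, 4, 0, 0, 0]],
  ],
)

```text
clock: 6.02
position: [613.9, 16.6, 34.0]
ee_rot: [-0.001, 1.0, -0.0, 0.0]
contact_force: [-6.6, 2.9, 18.1]
gripper_width: 0.0
grasp_force: 8.6
```

>>> servo_tool(
  rows=[
    [[0, 0, 0, 1, 0, 0, 0], [0, 0, 0, 1, 0, 0, 0], [0, 0, 0, -60, 0, 0, 0], [0, 0, 0, -120, 0, 0, 0], [0, 40, 20, -120, 0, 0, 0], [70, 80, 40, -120, 0, 0, 0], [70, 102, 51, -120, 0, 0, 0], [70, 102, 51, -120, 0, 0, 0], [70, 102, 51, -120, 0, 0, 0]],
  ],
)

```text
clock: 7.15
position: [512.4, 67.5, 151.1]
ee_rot: [-0.0, 1.0, -0.0, 0.0]
contact_force: [-0.4, 0.9, -0.2]
gripper_width: 69.8
grasp_force: 0.0
```

```bash
python3 - <<'E'
from h import *
s=arm.read_state();print(s['position'],s['joints'],s['contact_force'],s['gripper_width'])
p=arm.camera_params("wrist");im=arm.get_image("wrist");cv2.imwrite("pics/w2.png",im[:,:,::-1])
import pickle;pickle.dump(p,open('w2.pkl','wb'))
E
```

```text
[512.43052643  67.47539011 151.11610059] [ 4.45528457e-01  2.78737297e-01 -3.70327801e-01  5.71427464e-04
 -9.21809850e-01 -2.01609754e+00] [-0.41089438  0.89002755 -0.1595882 ] 69.75894537855983
```

View pics/w2.png

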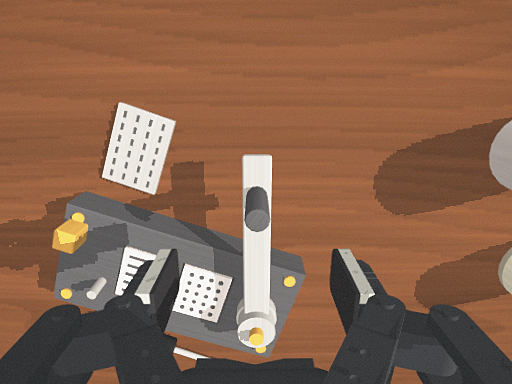

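The post top is at (257,193), centred between the pads, and the blocks look flush. I'll descend and grip.

>>> servo_tool(
  rows=[
    [[70, 0, 0, 45, 0, 0, 0], [70, 0, 0, 83, 0, 0, 0], [70, 0, 0, 83, 0, 0, 0], [10, 0, 0, 83, 0, 0, 0], [10, 0, 0, 83, 0, 0, 0], [10, 0, 0, 83, 0, 0, 0], [10, 0, 0, 83, 0, 0, 0], [10, 0, 0, 83, 0, 0, 0]],
  ],
)

```text
clock: 8.2
position: [512.6, 68.4, 69.7]
ee_rot: [-0.001, 1.0, 0.0, 0.001]
contact_force: [-1.9, 1.3, 5.6]
gripper_width: 14.1
grasp_force: 58.5
```

>>> servo_tool(
  rows=[
    [[10, -0.6, -12, 0, 0, 0, -0.1], [10, -2.4, -23.8, 0, 0, 0, -0.2], [10, -5.4, -35.5, 0, 0, 0, -0.3], [10, -9.5, -46.7, 0, 0, 0, -0.4], [10, -14.7, -57.5, 0, 0, 0, -0.5], [10, -21, -67.8, 0, 0, 0, -0.6], [10, -21, -67.8, 0, 0, 0, -0.6]],
  ],
)

```text
clock: 9.07
position: [534.1, 0.4, 69.8]
ee_rot: [-0.296, 0.955, 0.0, 0.002]
contact_force: [-1.9, 3.4, 6.4]
gripper_width: 15.2
grasp_force: 58.6
```

>>> servo_tool(
  rows=[
    [[10, -0.6, -12, 0, 0, 0, -0.1], [10, -2.4, -23.8, 0, 0, 0, -0.2], [10, -5.4, -35.5, 0, 0, 0, -0.3], [10, -9.5, -46.7, 0, 0, 0, -0.4], [10, -14.7, -57.5, 0, 0, 0, -0.5], [10, -18.0, -62.8, 0, 0, 0, -0.55], [10, -21, -67.8, 0, 0, 0, -0.6], [10, -21, -67.8, 0, 0, 0, -0.6]],
  ],
)

```text
clock: 10.07
position: [588.9, -42.8, 69.8]
ee_rot: [-0.565, 0.825, 0.0, 0.001]
contact_force: [-3.1, 6.0, 8.1]
gripper_width: 14.5
grasp_force: 58.7
```

>>> servo_tool(
  rows=[
    [[10, 0, -2, 0, 0, 0, -0.02], [10, 0, -4, 0, 0, 0, -0.03], [10, 0, -5.5, 0, 0, 0, -0.05], [10, 0, -6.5, 0, 0, 0, -0.05], [10, 0, -6.5, 0, 0, 0, -0.05]],
  ],
)

```text
clock: 10.7
position: [594.5, -44.8, 69.8]
ee_rot: [-0.585, 0.811, 0.0, 0.001]
contact_force: [-3.2, 7.6, 7.4]
gripper_width: 14.5
grasp_force: 58.7
```

>>> servo_tool(
  rows=[
    [[10, 0, -1, 0, 0, 0, 0], [10, 0, -2, 0, 0, 0, 0], [10, 0, -3, 0, 0, 0, 0], [10, 0, -3, 0, 0, 0, 0]],
  ],
)

```text
clock: 11.2
position: [595.0, -45.0, 69.7]
ee_rot: [-0.585, 0.811, 0.002, -0.001]
contact_force: [-9.7, 10.3, 12.5]
gripper_width: 14.5
grasp_force: 59.5
```

>>> servo_tool(
  rows=[
    [[10, 0, -1, 0, 0, 0, 0], [10, 0, -1.5, 0, 0, 0, 0], [10, 0, -1.5, 0, 0, 0, 0], [10, 0, -1.5, 0, 0, 0, 0]],
  ],
)

```text
clock: 11.7
position: [595.1, -45.1, 69.7]
ee_rot: [-0.585, 0.811, 0.003, -0.002]
contact_force: [-13.2, 13.4, 14.1]
gripper_width: 14.3
grasp_force: 60.0
```

```bash
python3 - <<'E'
from h import *
a=arm.get_image("wrist")[:,:,::-1]
b=arm.get_image("scene")[140:290,180:350,::-1]
cv2.imwrite("pics/f1.png",cv2.hconcat([cv2.resize(a,(448,336)),cv2.resize(b,(340,336),interpolation=cv2.INTER_CUBIC)]))
s=arm.read_state();print(s['position'],s['contact_force'],s['gripper_width'],s['joints'])
E
```

```text
[595.13513672 -45.134272    69.67776094] [-12.80512643  12.63645753  14.22043914] 14.632155951143716 [ 0.19335338  0.49875748 -0.25508524 -0.00526367 -0.82294783 -0.50971457]
```

View pics/f1.png

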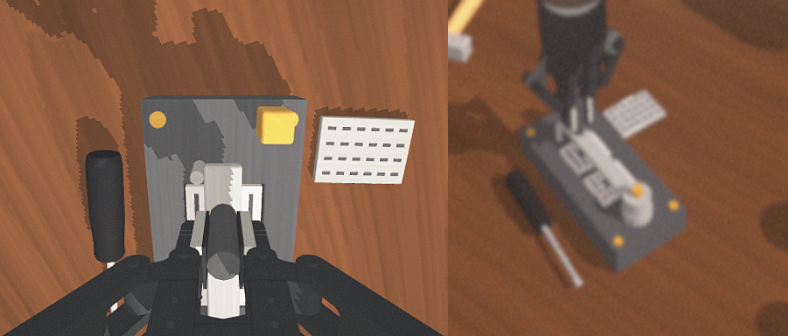

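The bar lies over both blocks with its tip beside the stop pin at (197,175), and the post is held between the pads. The gauge, plate and driver are undisturbed. The force rises with almost no motion, so the arm is against the stop.

```bash
python3 -c "
from bench import arm
print(arm.job_done())"
```

```text
the job is handed in; nothing more can be done
None
```

Both blocks are pressed home flush (tip height 34.0 mm, with force rising and no further travel), the clamp arm is held against its stop pin by the gripper, no loose items were seen to move, and the job was handed in at about 12 s.

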